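# Load the eyelet press

## Task

Load the eyelet press with the brass eyelets: take the magazine with the brass cap out of the wooden rack and slide it nose first down the press's sloping guide until it is fully home and the spring catch has clicked shut behind its ear. Then pull the press's hand lever all the way down and let it come back up to rest. Leave the other two magazines in the rack and everything else on the bench where it is.

Things in the scene. Friction and masses are not known exactly. Their poses are not given: they have to be found in the camera images.
- magazine_brass: Eyelet magazine with brass cap and eyelets, 165 mm, 140 g, standing nose down in the rack. Origin: centre of the nose end; z from nose to tail, y across its ears, x through its thickness; works the same turned half round about z. Rail 12 (x) x 14 (y) mm, z 0 to 60; body 20 x 24, z 60 to 120; two flat ears 8 thick (x), 40 across both (y), z 60 to 90; grip tab 26 x 14, z 120 to 166.
- brass_tab (a point): Point to grip on the brass magazine's tab, at its z 144 mm. Fingers on the faces 14 mm apart (closing along its y), fingertips no nearer the nose than z 121 mm, so that they stay clear of the guide and catch.
- magazine_steel: The same magazine with a silver-grey cap and eyelets; stays in the rack.
- magazine_red: The same magazine with a red cap and eyelets; stays in the rack.
- rack: Plywood rack, 205 (x) x 62 (y) x 66 mm high, fixed. Origin: centre of its underside. Pockets at x -65, 0 and 65 mm; a magazine's rail hangs in one with 1.5 mm play all round, its ears rest on the top along the rack's y, its nose is 6 mm above the bench: lift it over 60 mm to bring it out. Which magazine is where varies.
- press: Green hand-lever eyelet press, fixed. Origin: on the bench under the punch; front towards -x, z up. Base x -75 to 135 mm, y -63 to 63; head x -35 to 127, y -31 to 31, z 155 to 244. The sloping guide is on the front of the head, the lever at its right side (-y).
- guide: Steel guide on the press's front, 51 mm wide, its upper end open, 28 degrees from vertical: z points up the slope (up and towards the press's front), y to the press's left, x up and towards the press. Origin: where the nose of a fully seated magazine lies; a seated magazine has the axes of this frame (or half round about z). With its nose at z over 70 mm a magazine is clear of guide and catch.
- guide_mouth (a point): Middle of the guide's mouth, at guide z 105 mm. Floor (guide x -10), walls (y -21.5, 21.5) and lips over the ears (x 6, z 58 to 88) give 1.5 to 2 mm play each way at the ears; floor, lips and right wall are flared about 4 mm at the mouth, on the left the catch's ramp leads in. The ears stop on a ledge at z 60. Nothing fixed stands above z 118 in the way of the tab.
- catch (a joint): Spring leaf catch with red thumb tab, left (+y) of the guide. Rad: 0 at rest, grows as the tooth is pushed out (range 0.3). The ear meets its ramp with the nose at about guide z 42 mm, holds it 0.08 to 0.14 out while going by, and it snaps back to 0 behind the ear when the nose is within 2 mm of home. Pushing past takes up to about 15 N; pressing on to the ledge with 25 N does no harm.
- catch_tooth (a point): Tip of the catch's tooth, at guide y 14.5, z 94 mm at rest; the ramp rises from it to y 25, z 117.
- lever (a joint): Hand lever of the press, rad: 0 at rest (arm 40 degrees above level, towards the press's front), grows as it is pulled forward and down; its axis is level, along the press's y, at press x 65, z 195 mm. Stop at 0.75 (about level). A spring brings it back; it takes about 5 to 10 N at the grip, up to 18 N if pushed straight from above.
- lever_grip (a point): Middle of the lever's black cross-bar grip: a level bar 22 mm thick, 85 mm long, along the press's y, 125 mm from the lever's axis. It can be pushed down from above.
- shoe: Brown leather shoe, 285 x 100 mm, 125 mm high. To be left alone.
- hammer: Hammer lying on the bench. To be left alone.
- brush: Brush lying on the bench. To be left alone.
- polish_tin: Flat dark polish tin, 84 mm across, 29 mm high. To be left alone.
- heel_block: Black rubber heel block, 73 x 66 x 22 mm. To be left alone.

How it is judged:
By the outcome, as a careful person would: the job done as asked, in the order asked, and still so for the second after the job is handed in, with the robot touching nothing.
It also fails if it takes over 64 s, if anything falls off the work surface, if the arm or the gripper's body presses on something with over 40 N, if the wrist force passes 120 N, or if a joint passes its speed limit or range.

## Robot

A 6-joint arm with a two-finger parallel gripper is mounted at the origin on the work surface. World frame = base frame: x ahead of the robot, y to its left, z up, the work surface at z = 0. Lengths are in m, angles in degrees, forces in N, time in s.
With the tool pointing down it reaches from about 0.4 to 0.825 m from the base axis. Payload 7 kg.
Tool frame: the origin (TCP) lies on the centre line of the jaws, within the pads' length; the fingertips stand 11 mm ahead of it and the grasp point (between the pads) lies 8 mm behind it (arm.nose_length is the distance from the TCP to the fingertips, in m); z points along the fingers, y is the line along which they close (so a half turn about z gives the same grasp; the last joint's range is limited). The gripper opens to 88 mm and grips with 3 to 60 N. Pads are 19 mm wide; open, the fingers measure 130 mm over their backs; the gripper's body (78 mm by 193 mm) begins 47 mm behind the grasp point.
Start: joints at [-57.691, 20.546, 0.682, 0, -70.136, -16.507], TCP at [0.184, -0.649, 0.238] pointing down, gripper open.
Joint ranges: [-176.03, 176.03], [-82.01, 121.73], [-58.28, 71.71], [-173.87, 95.51], [-174.79, -0.11], [-173.66, 173.66]. Speed limits (degrees/s): [136.94, 136.94, 172.46, 180, 180, 180].

## Interface

Orientations are given as [roll, pitch, yaw] about the fixed x, y, z axes, in that order (R = Rz(yaw) Ry(pitch) Rx(roll)).
In Python, from rig import arm gives the robot as it stands. The module is installed in compiled form; this text tells all that it offers.
- The arm moves only by the shell command python3 -m pendant 'ROWS' [OPENING] [FORCE]. ROWS is JSON, a list that holds one entry, the list of rows, each a list of 6 numbers: the shift along the tool's x, y, z in m, then the turn, a rotation vector about the tool's x, y, z in degrees. A call has 1 to 20 rows; each row shifts and turns the commanded pose from where the row before left it, along the tool's axes as they then stand; what a row does not reach is not made up. A row lasts 1/8 s, in which the tool goes at most 62.5 mm and 10.7 degrees, less where a joint would pass 70% of its speed; a pose out of reach is approached as far as the arm can. A call with a gripper value outside its range is refused whole. OPENING is the finger opening in m, from 0 to 0.0876, set as the call begins (- or left out, the last holds). The fingers move at their own pace and stop on an object; FORCE is the grip in N (left out, the last holds). Time passes only in rows, so rows that do not move let the fingers close. It gives the time, the measured TCP pose, the force, the opening and the grip force at its end, in the units of the state.
- arm.sense(): the state, without advancing time (a new reading comes with each control period).
- arm.grab_frame(name): name is "side" or "top" or "wrist"; returns the picture (384x512x3 uint8, red, green, blue); there is no depth.
- arm.camera_params(name): a dict with "mtx" (3x3 intrinsics, pixels), "R" (3x3) and "t" (3): a world point X has camera coordinates R X + t; the wrist camera has in their place "hand_eye" (4x4, takes a point from camera to tool coordinates, whose origin is the TCP and whose axes are the flange's). Camera axes: x right, y down, z forward; pixel columns grow to the right and rows downward; lengths in m; the calibration is good to about 2 mm. A picture is of the moment at which its call begins: read the wrist's pose just before it. camera_params takes no time and is no camera call.
- arm.finish_job(): hands the job in; it is judged then, once.
The state is a dict: "time_s": time; "joint_pos": joint angles; "qd": joint speeds; "joint_torque": joint torques, N m; "eef_pos": TCP position; "eef_rot": TCP orientation; "force": force on the tool from outside, world axes, zero at the start; "moment": the same for the moment, N m; "opening": finger opening in m; "grasp_force": force on a finger pad.
Only numpy, scipy, OpenCV 4.12 (cv2) and the standard library are available. Lean on these libraries where they do the work, as an engineer would, in place of code of your own. Each camera call takes 0.05 s, during which the arm holds its last target. There are 200 camera calls.

## Working session

There is one attempt and no reset: what is moved stays moved. The work goes in short steps, Python scripts to look and compute and a shell command to move; the robot and the scene stay as the last step left them, time stands still between calls to the robot, and variables do not carry over. Pictures are saved under pics/ and viewed, at most 10 in all, crops included, and the job is handed in when it is done.

```bash
mkdir -p pics
python3 - <<'E'
from rig import arm
import cv2,numpy as np
np.set_printoptions(precision=4,suppress=True)
s=arm.sense();print({k:np.round(v,4) for k,v in s.items()})
for n in ("top","side"):
    f=arm.grab_frame(n);cv2.imwrite(f"pics/{n}0.png",cv2.cvtColor(f,cv2.COLOR_RGB2BGR))
for n in ("top","side","wrist"):print(n,arm.camera_params(n))
E
```

```text
{'time_s': np.float64(0.0), 'joint_pos': array([-57.6931,  20.5913,   0.6347,  -0.0217, -70.135 , -16.5059]), 'qd': array([ 0.0661, -0.0285, -0.0419,  0.1109,  0.0467, -0.0328]), 'joint_torque': array([  0.0009, -58.2718,  29.306 ,   6.9973,   0.0067,  -0.0002]), 'eef_pos': array([ 0.1837, -0.6491,  0.2366]), 'eef_rot': array([ 179.9063,   -0.0065, -164.2063]), 'force': array([ 0.8761, -0.8865,  0.5039]), 'moment': array([ 0.0453, -0.0494,  0.024 ]), 'grasp_force': np.float64(0.0), 'opening': np.float64(0.0875)}
top {'mtx': array([[405.2419,   0.    , 247.7886],
       [  0.    , 405.2419, 199.5134],
       [  0.    ,   0.    ,   1.    ]]), 'R': array([[-0.0193, -0.9998, -0.0019],
       [-0.9953,  0.0194, -0.0945],
       [ 0.0945,  0.    , -0.9955]]), 't': array([0.0153, 0.5791, 1.5749])}
side {'mtx': array([[367.4442,   0.    , 259.3558],
       [  0.    , 367.4442, 190.6497],
       [  0.    ,   0.    ,   1.    ]]), 'R': array([[-0.9389, -0.3442,  0.0028],
       [-0.2069,  0.5576, -0.8039],
       [ 0.2752, -0.7554, -0.5947]]), 't': array([0.5287, 0.2543, 1.168 ])}
wrist {'mtx': array([[301.5622,   0.    , 252.7433],
       [  0.    , 301.5622, 193.1661],
       [  0.    ,   0.    ,   1.    ]]), 'hand_eye': array([[ 0.0012, -0.9691, -0.2466,  0.0654],
       [ 1.    ,  0.0011,  0.0005,  0.0002],
       [-0.0002, -0.2466,  0.9691, -0.1463],
       [ 0.    ,  0.    ,  0.    ,  1.    ]])}
```

View pics/top0.png

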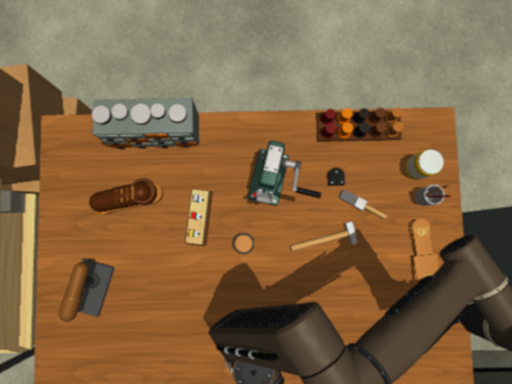

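View pics/side0.png

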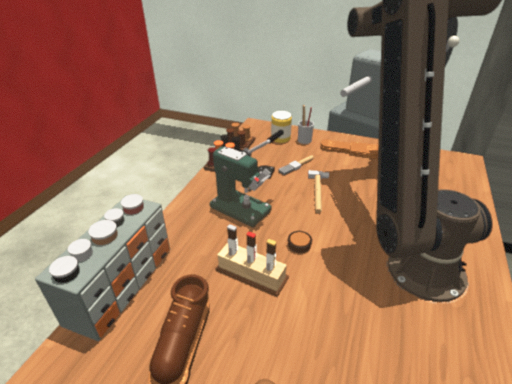

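The top view shows the rack at about (198,217), its long side along world x, with three caps in it. The press is at (270,172), with the lever grip at about (312,193). The side view shows the brass cap rightmost (271,243), red in the middle (251,234) and steel at the left (232,230). Next come rough positions from rays, then a closer look with the wrist camera.

```bash
cat > h.py <<'E'
import numpy as np,cv2
from scipy.spatial.transform import Rotation as Ro
from rig import arm
np.set_printoptions(precision=4,suppress=True)
def cam(n,s=None):
    p=arm.camera_params(n);K=p["mtx"]
    if n!="wrist": return K,p["R"],p["t"]
    s=s or arm.sense();R=Ro.from_euler("xyz",s["eef_rot"],degrees=True).as_matrix()
    H=p["hand_eye"];Rw=R@H[:3,:3];c=R@H[:3,3]+s["eef_pos"]
    return K,Rw.T,-Rw.T@c
def ray(C,uv):
    K,R,t=C;d=R.T@np.linalg.solve(K,[uv[0],uv[1],1]);return -R.T@t,d/np.linalg.norm(d)
def onz(C,uv,z):
    c,d=ray(C,uv);return c+d*(z-c[2])/d[2]
def proj(C,X):
    K,R,t=C;q=K@(R@np.asarray(X)+t);return q[:2]/q[2]
def tri(*cu):
    A=np.zeros((3,3));b=np.zeros(3)
    for C,uv in cu:
        c,d=ray(C,uv);M=np.eye(3)-np.outer(d,d);A+=M;b+=M@c
    X=np.linalg.solve(A,b)
    return X,[np.linalg.norm(proj(C,X)-uv) for C,uv in cu]
def save(n,name,crop=None,k=1):
    s=arm.sense();f=arm.grab_frame(n);g=cv2.cvtColor(f,cv2.COLOR_RGB2BGR)
    cv2.imwrite(f"pics/{name}.png",g);np.save(f"pics/{name}.npy",np.r_[s["eef_pos"],s["eef_rot"]])
    return g
def wcam(name):
    a=np.load(f"pics/{name}.npy");return cam("wrist",{"eef_pos":a[:3],"eef_rot":a[3:]})
E
python3 - <<'E'
from h import *
T=cam("top");S=cam("side")
for n,uv in dict(r1=(191,190),r2=(210,191),r3=(205,246),r4=(186,244)).items():print(n,onz(T,uv,.066))
print(tri((T,(193,229)),(S,(271,243))),tri((T,(195,213)),(S,(251,234))),tri((T,(197,197)),(S,(232,230))))
for uv in [(248,200),(278,206),(290,155)]:print(onz(T,uv,.02))
print("grip",tri((T,(311,193)),(S,(277,134))))
a=cv2.imread("pics/top0.png")[120:260,170:350];b=cv2.imread("pics/side0.png")[110:300,170:350]
a=cv2.resize(a,None,fx=3,fy=3,interpolation=2);b=cv2.resize(b,None,fx=3,fy=3,interpolation=2)
E
```

```text
r1 [0.6169 0.223  0.066 ]
r2 [0.6115 0.1495 0.066 ]
r3 [0.4006 0.1708 0.066 ]
r4 [0.4096 0.2433 0.066 ]
(array([0.4591, 0.203 , 0.1537]), [np.float64(1.40509429105145), np.float64(1.7795499983315262)]) (array([0.5197, 0.1951, 0.1615]), [np.float64(0.46858475355681484), np.float64(0.5823534456715632)]) (array([0.5806, 0.1892, 0.1524]), [np.float64(0.10112897727281772), np.float64(0.12395078357908094)])
[0.578  0.0033 0.02  ]
[ 0.5518 -0.1152  0.02  ]
[ 0.7561 -0.1688  0.02  ]
grip (array([ 0.573 , -0.2074,  0.2777]), [np.float64(0.08826948007000876), np.float64(0.08219951557880163)])
```

```bash
cat >> h.py <<'E'
def rows(P,rpy,n,s=None):
    "equal-step rows from the present pose to P, rpy"
    s=s or arm.sense();R0=Ro.from_euler("xyz",s["eef_rot"],degrees=True);R1=Ro.from_euler("xyz",rpy,degrees=True)
    p=np.array(s["eef_pos"]);v=(R0.inv()*R1).as_rotvec()/n;d=(np.array(P)-p)/n;R=R0
    for i in range(n):
        print(np.round(R.inv().apply(d),4).tolist(),np.round(np.degrees(v),2).tolist() if i==0 else "");R=R*Ro.from_rotvec(v)
E
python3 - <<'E'
from h import *
s=arm.sense();rows([.42,-.38,.40],s["eef_rot"],8,s)
s["eef_pos"]=np.array([.42,-.38,.40]);rows([.42,.06,.40],[180,0,174],10,s)
E
```

```text
[-0.0376, 0.0244, -0.0204] [0.0, 0.0, 0.0]
[-0.0376, 0.0244, -0.0204] 
[-0.0376, 0.0244, -0.0204] 
[-0.0376, 0.0244, -0.0204] 
[-0.0376, 0.0244, -0.0204] 
[-0.0376, 0.0244, -0.0204] 
[-0.0376, 0.0244, -0.0204] 
[-0.0376, 0.0244, -0.0204] 
[-0.012, 0.0423, 0.0001] [0.01, -0.0, 2.18]
[-0.0104, 0.0428, 0.0001] 
[-0.0087, 0.0431, 0.0001] 
[-0.0071, 0.0434, 0.0] 
[-0.0054, 0.0437, 0.0] 
[-0.0038, 0.0438, 0.0] 
[-0.0021, 0.044, 0.0] 
[-0.0004, 0.044, 0.0] 
[0.0013, 0.044, 0.0] 
[0.0029, 0.0439, 0.0]
```

```bash
python3 -m pendant '[[[-0.0376,0.0244,-0.0204,0,0,0],[-0.0376,0.0244,-0.0204,0,0,0],[-0.0376,0.0244,-0.0204,0,0,0],[-0.0376,0.0244,-0.0204,0,0,0],[-0.0376,0.0244,-0.0204,0,0,0],[-0.0376,0.0244,-0.0204,0,0,0],[-0.0376,0.0244,-0.0204,0,0,0],[-0.0376,0.0244,-0.0204,0,0,0],[-0.012,0.042,0,0,0,2.2],[-0.010,0.043,0,0,0,2.2],[-0.009,0.043,0,0,0,2.2],[-0.007,0.043,0,0,0,2.2],[-0.005,0.044,0,0,0,2.2],[-0.004,0.044,0,0,0,2.2],[-0.002,0.044,0,0,0,2.2],[0,0.044,0,0,0,2.2],[0.001,0.044,0,0,0,2.2],[0.003,0.044,0,0,0,2.2],[0,0,0,0,0,0]]]'
python3 -c "
from h import *
save('wrist','w1');print(arm.sense()['joint_pos'])"
```

```text
time_s: 2.48
eef_pos: [0.4199, 0.0624, 0.4003]
eef_rot: [-180.0, -0.0, 174.0]
force: [-0.9, -0.3, -0.4]
opening: 0.0874
grasp_force: 0.0
[  35.1617   -8.0199  -11.3625   -0.0088  -86.7032 -131.1911]
```

View pics/w1.png

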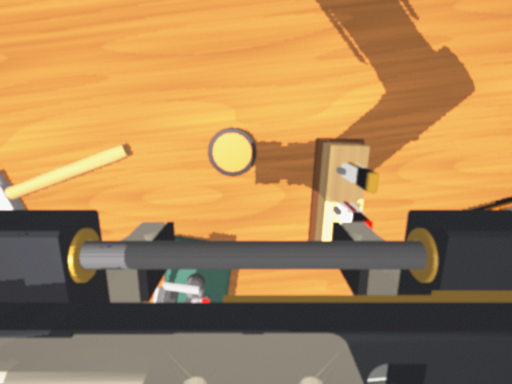

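The wrist view has its top towards the robot, and the gripper hides the press. I'll half-turn the tool so the camera looks ahead.

```bash
python3 -m pendant '[[[0,0,0,0,0,-10],[0,0,0,0,0,-10],[0,0,0,0,0,-10],[0,0,0,0,0,-10],[0,0,0,0,0,-10],[0,0,0,0,0,-10],[0,0,0,0,0,-10],[0,0,0,0,0,-10],[0,0,0,0,0,-10],[0,0,0,0,0,-10],[0,0,0,0,0,-10],[0,0,0,0,0,-10],[0,0,0,0,0,-10],[0,0,0,0,0,-10],[0,0,0,0,0,-10],[0,0,0,0,0,-10],[0,0,0,0,0,-10],[0,0,0,0,0,-10],[0,0,0,0,0,0]]]'
python3 -c "
from h import *
g=save('wrist','w2');cv2.imwrite('pics/w2b.png',cv2.resize(g[:260,100:500],None,fx=2,fy=2,interpolation=2))"
```

```text
time_s: 4.9
eef_pos: [0.4201, 0.0593, 0.4007]
eef_rot: [180.0, 0.0, -6.3]
force: [-0.4, 0.0, -1.0]
opening: 0.0876
grasp_force: 0.0
```

View pics/w2b.png

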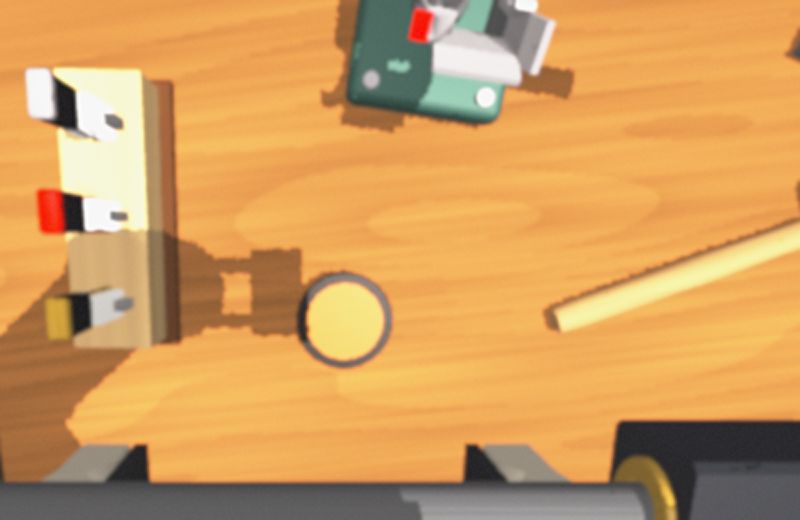

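The crop shows the brass cap at about crop (60,317), i.e. original (130,158). The red cap is at (51,212) and the silver one at (41,93). The press base's front edge runs through (350,104)–(497,122), with its bolts at (371,78) and (485,97), and the red catch tab is at (421,25). Now to measure the caps.

Run:
```python
from h import *
g=cv2.imread("pics/w2.png");C=wcam("w2");h=cv2.cvtColor(g,cv2.COLOR_BGR2HSV)
def px(c):return (100+(c[0]+.5)/2-.5,(c[1]+.5)/2-.5)
print(g[158,130],h[158,130],h[106,125],h[150,135], h[180,150])
def blob(m,seed):
    n,l=cv2.connectedComponents(m.astype(np.uint8),connectivity=4);y,x=np.where(l==l[seed[1],seed[0]])
    return np.c_[x,y].astype(np.float32)
H,S,V=[h[...,i].astype(int) for i in range(3)]
roi=np.zeros(H.shape,bool);roi[:200,105:150]=1
mb=roi&(abs(H-h[158,130][0])<6)&(S>150)&(V<235);mr=roi&((H<4)|(H>175))&(S>180)
for n,m,seed in(("brass",mb,(130,158)),("red",mr,(125,106))):
    b=blob(m,seed);r=cv2.minAreaRect(b);w=[onz(C,p,.172) for p in cv2.boxPoints(r)]
    print(n,len(b),r,b.min(0),b.max(0));print(np.array(w)[:,:2],np.mean(w,0)[:2])
for n,c in dict(tl=(55,69),tr=(140,70),br=(153,347),bl=(75,347)).items():print(n,onz(C,px(c),.066))
for n,c in dict(bl=(371,78),brt=(485,97)).items():print(n,onz(C,px(c),.02))
print("steel",onz(C,px((40,93)),.172))
```

```text
[ 59 165 212] [ 21 184 212] [  4 233 247] [ 19 137  80] [ 14 163 164]
brass 296 ((128.7294158935547, 158.9823455810547), (22.625469207763672, 13.575281143188477), 85.60128784179688) [122. 148.] [136. 170.]
[[0.4661 0.2184]
 [0.4656 0.2015]
 [0.4376 0.2051]
 [0.4382 0.2223]] [0.4519 0.2118]
red 196463 ((255.5, 191.5), (383.0, 511.0), 90.0) [0. 0.] [511. 383.]
[[ 0.6405  0.3162]
 [ 0.579  -0.2444]
 [ 0.0515 -0.2963]
 [ 0.1363  0.4789]] [0.3518 0.0636]
tl [0.6212 0.221  0.066 ]
tr [0.6138 0.1598 0.066 ]
br [0.4113 0.1852 0.066 ]
bl [0.4182 0.248  0.066 ]
bl [ 0.6002 -0.0122  0.02  ]
brt [ 0.5763 -0.1021  0.02  ]
steel [0.58  0.195 0.172]
```

Run:
```python
from h import *
def reds(f,x0,x1,y0,y1):
    g=cv2.imread(f);h=cv2.cvtColor(g,cv2.COLOR_BGR2HSV).astype(int);m=((h[...,0]<6)|(h[...,0]>174))&(h[...,1]>140)&(h[...,2]>70)
    k=np.zeros_like(m);k[y0:y1,x0:x1]=1;n,l,st,c=cv2.connectedComponentsWithStats((m&k).astype(np.uint8))
    return [(st[i,4],st[i,:4],c[i]) for i in range(1,n) if st[i,4]>2]
print(reds("pics/top0.png",225,320,130,215));print(reds("pics/side0.png",205,300,140,225));w=reds("pics/w2.png",280,360,0,80);print(w)
T=cam("top");S=cam("side");W=wcam("w2")
a=reds("pics/top0.png",225,320,130,215);b=reds("pics/side0.png",205,300,140,225)
for i in a:
  for j in b: print(i[2],j[2],tri((T,i[2]),(S,j[2]),(W,w[0][2])))
```

```text
[(np.int32(11), array([253, 192,   3,   5], dtype=int32), array([254.1818, 194.0909]))]
[(np.int32(19), array([209, 148,   6,   5], dtype=int32), array([211.2632, 149.6842])), (np.int32(10), array([255, 178,   4,   3], dtype=int32), array([256.5, 179. ]))]
[(np.int32(153), array([304,   4,  12,  18], dtype=int32), array([309.3922,  12.3007]))]
[254.1818 194.0909] [211.2632 149.6842] (array([0.6093, 0.0126, 0.3113]), [np.float64(15.120575408644191), np.float64(33.268020400637475), np.float64(97.2202115247219)])
[254.1818 194.0909] [256.5 179. ] (array([ 0.5815, -0.0178,  0.2026]), [np.float64(0.3015761330220525), np.float64(0.31266261336237483), np.float64(1.736337330548788)])
```

```bash
python3 -c "
from h import *
rows([.506,-.037,.314],[180,-28,-14],6)"
```

```text
[0.016, 0.0144, 0.0145] [-0.31, 4.66, 1.23]
[0.0151, 0.0139, 0.0158] 
[0.0141, 0.0135, 0.0171] 
[0.0129, 0.0132, 0.0182] 
[0.0117, 0.0128, 0.0193] 
[0.0103, 0.0124, 0.0203]
```

```bash
python3 -m pendant '[[[0.016,0.0144,0.0145,-0.3,4.66,1.23],[0.015,0.014,0.016,-0.3,4.66,1.23],[0.014,0.0135,0.017,-0.3,4.66,1.23],[0.013,0.013,0.018,-0.3,4.66,1.23],[0.0117,0.013,0.019,-0.3,4.66,1.23],[0.010,0.0124,0.020,-0.3,4.66,1.23],[0,0,0,0,0,0],[0,0,0,0,0,0]]]'
python3 -c "
from h import *
g=save('wrist','w3');cv2.imwrite('pics/w3b.png',cv2.resize(g[:230,140:400],None,fx=3,fy=2.6 and 3,interpolation=2)[:600])"
```

```text
time_s: 5.95
eef_pos: [0.5063, -0.0356, 0.3158]
eef_rot: [-179.9, -28.0, -13.9]
force: [0.6, -0.3, 0.8]
opening: 0.0878
grasp_force: 0.0
```

View pics/w3b.png

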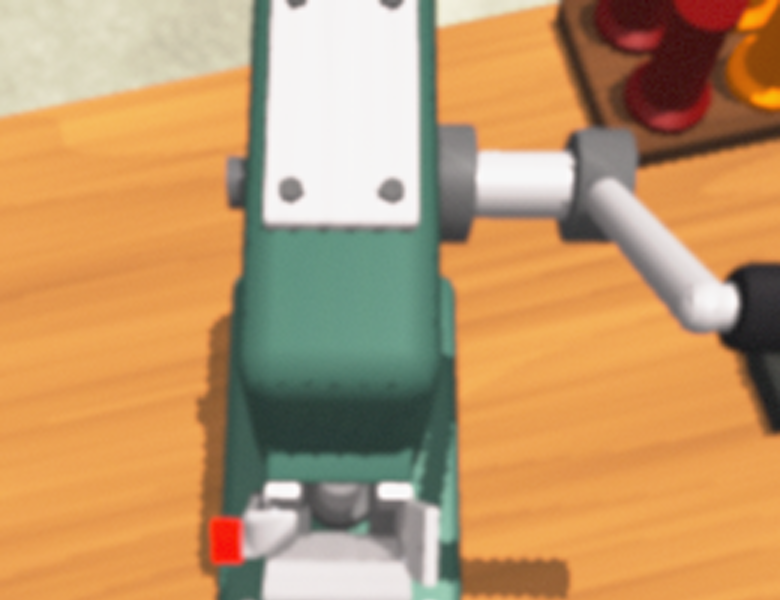

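The crop shows the guide mouth clearly. The floor plate spans columns 265–412 at rows 530–600, the lip ends are at (283,491) and (395,491), and the right wall is at (425,505–585). The catch is at (270,525) and its red tab at (226,540). The guide is centred on crop column ≈338.5, which is original column 252.8, the camera's own mid-plane. A second view from straight above will give depth.

```bash
python3 -c "
from h import *
rows([.53,-.044,.37],[180,0,-14],5)"
```

```text
[0.0094, 0.0006, -0.0072] [-0.04, -5.61, 0.04]
[0.0087, 0.0006, -0.0081] 
[0.0079, 0.0006, -0.0089] 
[0.007, 0.0006, -0.0096] 
[0.006, 0.0006, -0.0102]
```

```bash
python3 -m pendant '[[[0.0094,0.0006,-0.0072,0,-5.6,0],[0.0087,0.0006,-0.008,0,-5.6,0],[0.008,0.0006,-0.009,0,-5.6,0],[0.007,0.0006,-0.0096,0,-5.6,0],[0.006,0.0006,-0.010,0,-5.6,0],[0,0,0,0,0,0],[0,0,0,0,0,0]]]'
python3 -c "
from h import *
g=save('wrist','w4');a=cv2.resize(g[70:220,190:310],None,fx=3.3,fy=4,interpolation=2);b=cv2.resize(cv2.imread('pics/w3.png')[120:210,190:310],None,fx=3.3,fy=4,interpolation=2)
o=np.zeros((600,800,3),np.uint8);o[:600,:396]=a;o[:360,400:796]=b;cv2.imwrite('pics/w4b.png',o)"
```

```text
time_s: 6.88
eef_pos: [0.5298, -0.044, 0.3681]
eef_rot: [-179.9, -0.0, -13.7]
force: [-0.2, -0.8, 0.2]
opening: 0.0878
grasp_force: 0.0
```

View pics/w4b.png

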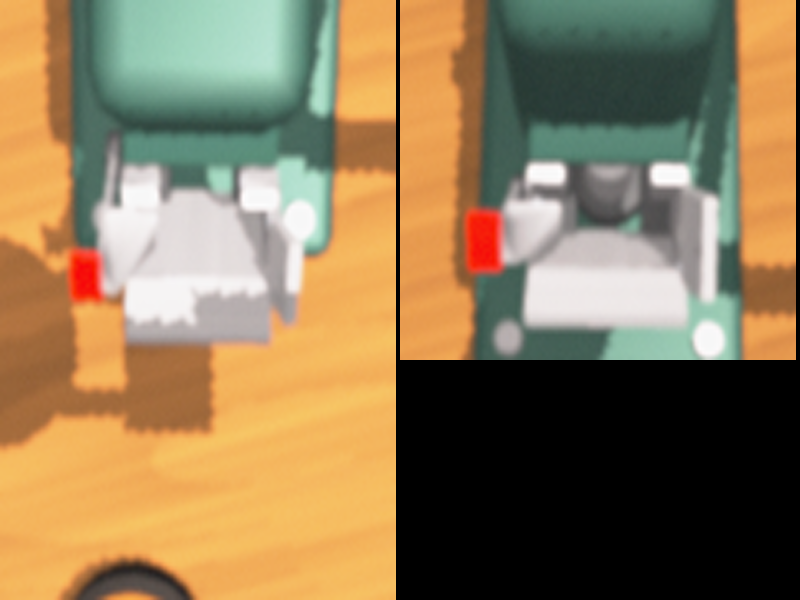

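In the left panel (from above), the floor's flared edge has corners (125,343) and (270,341), its fold is at row 276, the lips span (122–160,165–208) and (241–279,170–208), and the red tab is at (72–101,251–300). In the right panel (tilted), the floor edge is (525–688,326), the fold is at row 264, the lips span (528–565,163–185) and (651–689,163–186), and the red tab is at (467–501,211–272). Next I'll triangulate these.

Run:
```python
from h import *
A=wcam("w4");B=wcam("w3")
pa=lambda u,v:np.array([190+(u+.5)/3.3-.5,70+(v+.5)/4-.5]);pb=lambda u,v:np.array([190+(u-400+.5)/3.3-.5,120+(v+.5)/4-.5])
F=dict(floorL=((125,343),(525,326)),floorR=((270,341),(688,326)),foldL=((125,276),(527,264)),foldR=((268,276),(686,264)),
lipLtop=((122,165),(528,163)),lipLbot=((122,208),(528,185)),lipLir=((160,208),(565,185)),lipRil=((241,208),(651,186)),lipRtop=((279,170),(689,163)),lipRbot=((279,208),(689,186)),
redTL=((72,251),(467,211)),redBR=((101,300),(501,272)),redC=((86.5,275.5),(484,241.5)))
Y=-14.;c,s=np.cos(np.radians(Y)),np.sin(np.radians(Y));Rp=np.array([[c,-s,0],[s,c,0],[0,0,1]])
t=np.radians(28);G=Rp@np.array([[np.cos(t),0,-np.sin(t)],[0,1,0],[np.sin(t),0,np.cos(t)]])
X={}
for k,(a,b) in F.items():
    x,e=tri((A,pa(*a)),(B,pb(*b)));X[k]=x;print(k,x,np.round(e,1),"guide-rot",G.T@x*1000)
for a,b in(("floorL","floorR"),("foldL","foldR"),("lipLbot","lipRbot")):
    d=X[a]-X[b];print(a,np.linalg.norm(d)*1000,"press yaw",np.degrees(np.arctan2(d[1],d[0]))-90)
# base edge, head plate centreline yaw from w3
g=cv2.imread("pics/w3.png").astype(int);h=cv2.cvtColor(g.astype(np.uint8),cv2.COLOR_BGR2HSV)
P=[]
for r in range(5,70,3):
    xs=np.where((h[r,215:300,1]<40)&(h[r,215:300,2]>200))[0]+215
    l,q=onz(B,(xs.min(),r),.246),onz(B,(xs.max(),r),.246);P.append(((l+q)/2)[:2]);w=np.linalg.norm(l-q)
P=np.array(P);v=cv2.fitLine(P.astype(np.float32),cv2.DIST_L2,0,.01,.01).ravel();print("plate yaw",np.degrees(np.arctan2(v[1],v[0])),w,v[2:],(Rp[:2,:2].T@P.T)[1].mean())
```

```text
floorL [ 0.5619 -0.0236  0.1936] [0.1 0.1] guide-rot [577.3051 113.0366 -87.669 ]
floorR [ 0.551  -0.0695  0.1919] [0.4 0.4] guide-rot [577.0065  65.8946 -89.499 ]
foldL [ 0.5786 -0.0274  0.1872] [0.1 0.1] guide-rot [ 589.4137  113.3568 -101.3845]
foldR [ 0.5674 -0.0732  0.1871] [0.7 0.8] guide-rot [ 589.5996   66.2607 -101.5547]
lipLtop [ 0.6067 -0.0334  0.181 ] [0.2 0.2] guide-rot [ 611.8891  114.3379 -120.4053]
lipLbot [ 0.5958 -0.032   0.1954] [0.3 0.4] guide-rot [ 609.0036  113.0929 -102.5257]
lipLir [ 0.5931 -0.0431  0.1953] [0.1 0.1] guide-rot [ 609.0159  101.6752 -102.6538]
lipRil [ 0.5871 -0.0678  0.1944] [0. 0.] guide-rot [ 608.733    76.2326 -103.4973]
lipRtop [ 0.5935 -0.0821  0.1843] [0. 0.] guide-rot [ 612.5542   63.943  -116.9809]
lipRbot [ 0.5844 -0.0791  0.1943] [0.2 0.2] guide-rot [ 608.7459   64.6192 -103.6541]
redTL [ 0.5894 -0.0147  0.2069] [0.5 0.6] guide-rot [605.2037 128.3187 -87.471 ]
redBR [ 0.575  -0.0199  0.1994] [0.2 0.2] guide-rot [590.4651 119.8306 -88.0706]
redC [ 0.5823 -0.0172  0.203 ] [0.2 0.2] guide-rot [597.849  124.1494 -87.9507]
floorL 47.17845085691191 press yaw -13.276281403567069
foldL 47.096792372003335 press yaw -13.703092814773058
lipLbot 48.487543290313255 press yaw -13.642886114513274
plate yaw -4.7221384 0.04458595690390029 [ 0.6923 -0.0819] 0.08802966809920153
```

Run:
```python
from h import *
B=wcam("w3");p=lambda u,v:(140+(u+.5)/3-.5,(v+.5)/3-.5)
a=[onz(B,p(*q),.246) for q in((290,189),(391,189),(297,1),(391,1))]
d=(a[2]+a[3]-a[0]-a[1])/2;print("screw yaw",np.degrees(np.arctan2(d[1],d[0])),"pair",np.degrees(np.arctan2(*(a[0]-a[1])[[1,0]]))-90,np.linalg.norm(d),a)
rows([.4517,.212,.24],[180,0,-7.3],8)
```

```text
screw yaw -14.683490878377023 pair -13.81581871742145 0.06725882518293905 [array([ 0.6693, -0.0601,  0.246 ]), array([ 0.6623, -0.0888,  0.246 ]), array([ 0.7343, -0.0773,  0.246 ]), array([ 0.7274, -0.1057,  0.246 ])]
[-0.017, -0.0288, 0.0161] [-0.01, -0.0, -0.8]
[-0.0166, -0.029, 0.0161] 
[-0.0162, -0.0293, 0.0161] 
[-0.0158, -0.0295, 0.0161] 
[-0.0154, -0.0297, 0.016] 
[-0.015, -0.0299, 0.016] 
[-0.0145, -0.0301, 0.016] 
[-0.0141, -0.0303, 0.016]
```

```bash
python3 -m pendant '[[[-0.017,-0.0288,0.016,0,0,-0.8],[-0.0166,-0.029,0.016,0,0,-0.8],[-0.0162,-0.0293,0.016,0,0,-0.8],[-0.0158,-0.0295,0.016,0,0,-0.8],[-0.0154,-0.0297,0.016,0,0,-0.8],[-0.015,-0.03,0.016,0,0,-0.8],[-0.0145,-0.03,0.016,0,0,-0.8],[-0.014,-0.0303,0.016,0,0,-0.8],[0,0,0,0,0,0],[0,0,0,0,0,0]]]' 0.0876
python3 - <<'E'
from h import *
g=save("wrist","w5");C=wcam("w5");h=cv2.cvtColor(g,cv2.COLOR_BGR2HSV).astype(int)
u,v=proj(C,[.4517,.212,.172]).astype(int);print(u,v,h[v,u])
k=np.zeros(h.shape[:2],bool);k[v-30:v+30,u-30:u+30]=1
m=k&(abs(h[...,0]-21)<5)&(h[...,1]>165)
n,l,st,c=cv2.connectedComponentsWithStats(m.astype(np.uint8));i=1+st[1:,4].argmax()
y,x=np.where(l==i);r=cv2.minAreaRect(np.c_[x,y].astype(np.float32));print(st[i],r)
w=np.array([onz(C,q,.172) for q in cv2.boxPoints(r)]);print(w,w.mean(0))
cv2.imwrite("pics/w5b.png",cv2.resize(g[v-60:v+60,u-70:u+70],None,fx=4,fy=4))
E
```

```text
time_s: 8.18
eef_pos: [0.4516, 0.2116, 0.241]
eef_rot: [-179.9, -0.1, -7.2]
force: [-0.3, -0.0, 0.1]
opening: 0.0881
grasp_force: 0.0
252 208 [ 30 155 247]
[242 190  17  34  90] ((245.3915252685547, 204.41876220703125), (12.75918960571289, 35.83744430541992), 24.304548263549805)
[[0.4459 0.2284 0.172 ]
 [0.4695 0.2141 0.172 ]
 [0.4645 0.2062 0.172 ]
 [0.4407 0.2203 0.172 ]] [0.4552 0.2172 0.172 ]
```

View pics/w5b.png

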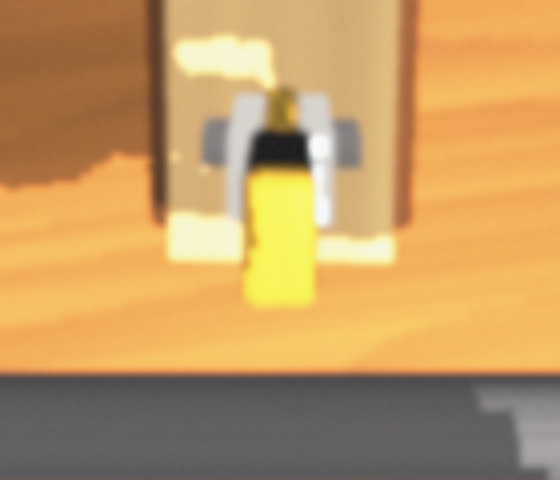

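The crop shows the brass cap face at (247–316,168–305), centred at original (252.3,207). The predicted position was (252,208), so it lines up and I can descend and grip.

```bash
python3 -m pendant '[[[0.0006,0,0.030,0,0,0],[0,0,0.030,0,0,0],[0,0,0.025,0,0,0],[0,0,0.0135,0,0,0],[0,0,0,0,0,0],[0,0,0,0,0,0]]]' 0.0876
python3 -m pendant '[[[0,0,0,0,0,0],[0,0,0,0,0,0],[0,0,0,0,0,0],[0,0,0,0,0,0],[0,0,0,0,0,0],[0,0,0,0,0,0]]]' 0.0 50
```

```text
time_s: 8.98
eef_pos: [0.4532, 0.2118, 0.1429]
eef_rot: [-179.9, -0.1, -7.3]
force: [-0.1, 0.3, 0.3]
opening: 0.0875
grasp_force: 0.0
time_s: 9.72
eef_pos: [0.4526, 0.2115, 0.1418]
eef_rot: [-180.0, -0.0, -7.3]
force: [-0.5, -0.6, -0.2]
opening: 0.0331
grasp_force: 0.0
```

```bash
python3 -m pendant '[[[0,0,0,0,0,0],[0,0,0,0,0,0],[0,0,0,0,0,0],[0,0,0,0,0,0],[0,0,0,0,0,0]]]' 0.0 50
python3 -m pendant '[[[0,0,-0.012,0,0,0],[0,0,-0.025,0,0,0],[0,0,-0.03,0,0,0],[0,0,-0.033,0,0,0],[0,0,-0.03,0,0,0],[0,0,-0.02,0,0,0],[0,0,0,0,0,0],[0,0,0,0,0,0]]]'
python3 - <<'E'
from h import *
s=arm.sense();print(s["force"],s["moment"],s["grasp_force"])
g=save("wrist","w6");C=wcam("w6");R=Ro.from_euler("xyz",s["eef_rot"],degrees=True).as_matrix()
for n,z in(("tabtop",.03),("ears",-.144+.09-.008),("nose",-.152+.008)):
  # z: mag coordinate relative to TCP along -tool z
  print(n,[proj(C,s["eef_pos"]+R@np.array([0,y,-z])) for y in(-.02,0,.02)])
cv2.imwrite("pics/w6b.png",cv2.resize(g[100:240,180:330],None,fx=5,fy=4))
E
```

```text
time_s: 10.35
eef_pos: [0.4525, 0.2114, 0.1417]
eef_rot: [-180.0, 0.0, -7.3]
force: [-0.6, 0.1, -1.8]
opening: 0.0136
grasp_force: 50.0
time_s: 11.35
eef_pos: [0.4521, 0.2111, 0.2912]
eef_rot: [-180.0, 0.0, -7.3]
force: [0.1, 0.4, -1.1]
opening: 0.0134
grasp_force: 50.0
[ 0.0694  0.4128 -1.0798] [-0.1237  0.1605  0.0226] 49.99454140663147
tabtop [array([206.7631, 276.2302]), array([253.5269, 276.2906]), array([300.2924, 276.351 ])]
ears [array([225.6138, 211.0548]), array([253.26  , 211.0898]), array([280.9069, 211.1248])]
nose [array([232.894 , 185.8836]), array([253.157 , 185.9091]), array([273.4202, 185.9346])]
```

View pics/w6b.png

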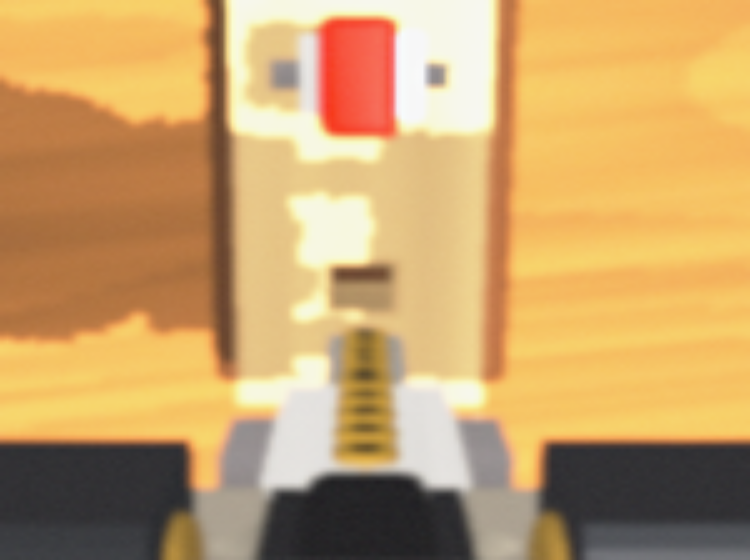

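The magazine is held squarely: ears span crop columns 222–510, so their centre is original column ≈253.1 against 253.2 predicted. The rack and the red magazine are undisturbed. Now the approach to the guide.

```bash
cat >> h.py <<'E'
YAW=-13.9
def G():
    return (Ro.from_euler("z",YAW,degrees=True)*Ro.from_euler("y",-28,degrees=True)).as_matrix()
def G14():return (Ro.from_euler("z",-14,degrees=True)*Ro.from_euler("y",-28,degrees=True)).as_matrix()
M=G14()@np.array([.5995,.0892,-.192+.105])      # guide mouth, world
O=M-G()@np.array([0,0,.105])
def gp(x,y,z):return O+G()@np.array([x,y,z])
def nose(s=None):
    "nose of held magazine in guide frame, mm (offset -1 mm in tool x)"
    s=s or arm.sense();R=Ro.from_euler("xyz",s["eef_rot"],degrees=True).as_matrix()
    return (G().T@(s["eef_pos"]+R@np.array([-.001,0,.1357])-O))*1000
E
python3 - <<'E'
from h import *
P=gp(.001,0,.125+.1357);print(O,M,P)
s=arm.sense();rows([.465,.08,.35],[180,0,-10],5,dict(s,eef_pos=s["eef_pos"]+[0,0,.035]))
rows(P,[180,-28,YAW],6,dict(eef_pos=np.array([.465,.08,.35]),eef_rot=[180,0,-10]))
E
```

```text
[ 0.6227 -0.0632  0.1119] [ 0.5748 -0.0514  0.2046] [ 0.5047 -0.034   0.3426]
[0.0059, 0.0257, -0.0048] [0.0, 0.01, 0.53]
[0.0061, 0.0256, -0.0048] 
[0.0064, 0.0255, -0.0048] 
[0.0066, 0.0255, -0.0048] 
[0.0069, 0.0254, -0.0048] 
[0.0098, 0.0176, 0.0012] [-0.16, 4.66, 0.64]
[0.0099, 0.0175, 0.0021] 
[0.0099, 0.0173, 0.0029] 
[0.0098, 0.0172, 0.0038] 
[0.0096, 0.0171, 0.0046] 
[0.0094, 0.017, 0.0055]
```

```bash
python3 -m pendant '[[[0,0,-0.015,0,0,0],[0,0,-0.02,0,0,0],[0.006,0.0257,-0.005,0,0,0.5],[0.006,0.0256,-0.005,0,0,0.5],[0.0064,0.0255,-0.005,0,0,0.5],[0.0066,0.0255,-0.005,0,0,0.5],[0.007,0.0254,-0.005,0,0,0.6],[0.0098,0.0176,0.001,-0.16,4.66,0.64],[0.01,0.0175,0.002,-0.16,4.66,0.64],[0.01,0.0173,0.003,-0.16,4.66,0.64],[0.0098,0.0172,0.004,-0.16,4.66,0.64],[0.0096,0.017,0.0046,-0.16,4.66,0.64],[0.0094,0.017,0.0055,-0.16,4.66,0.64],[0,0,0,0,0,0],[0,0,0,0,0,0]]]'
python3 - <<'E'
from h import *
s=arm.sense();print(nose(s),s["force"],s["moment"])
rows(gp(.001,0,.2607),[180,-28,YAW],1,s)
g=save("wrist","w7");cv2.imwrite("pics/w7b.png",cv2.resize(g[110:240,190:320],None,fx=5,fy=4.6))
E
```

```text
time_s: 13.28
eef_pos: [0.5062, -0.0333, 0.3452]
eef_rot: [-179.9, -28.0, -13.9]
force: [0.7, 0.6, -0.9]
opening: 0.0135
grasp_force: 50.0
[  2.2601   1.215  126.7507] [ 0.7272  0.6308 -0.9188] [ 0.4499  1.8764 -0.0029]
[-0.0024, 0.001, 0.0018] [-0.08, 0.04, 0.02]
```

View pics/w7b.png

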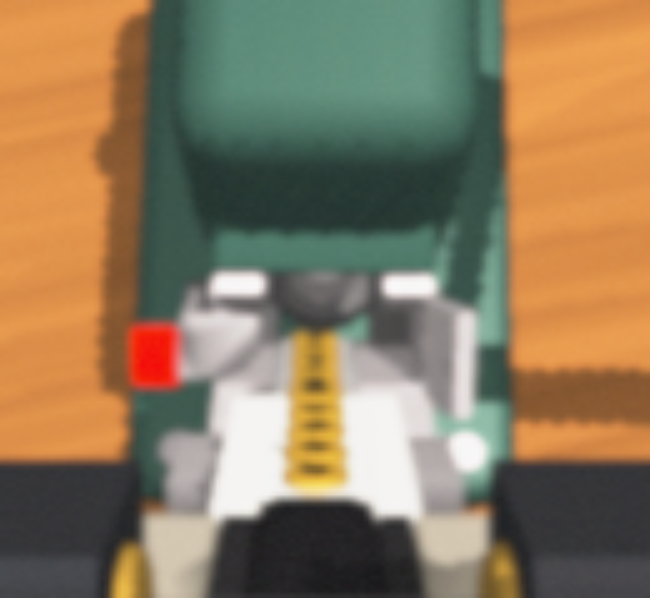

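The crop shows the lips' midpoint at column 324 and the magazine's rail at column 316, so the magazine sits ~1.4 mm too far left, which agrees with my model (1.2 mm). I'll correct that and lower it into the mouth.

```bash
python3 -m pendant '[[[-0.0024,0.0013,0,0,0,0],[0,0,0,0,0,0],[0,0,0,0,0,0]]]'; python3 -c "
from h import *
print(nose())"
python3 -m pendant '[[[0,0,0.010,0,0,0],[0,0,0.010,0,0,0],[0,0,0.010,0,0,0],[0,0,0.010,0,0,0],[0,0,0,0,0,0]]]'
python3 -c "
from h import *
s=arm.sense();print(nose(s),G().T@s['force'],s['moment'])"
```

```text
time_s: 13.7
eef_pos: [0.5036, -0.0342, 0.3431]
eef_rot: [-180.0, -28.0, -13.8]
force: [0.1, 0.7, -2.3]
opening: 0.014
grasp_force: 50.0
[ -0.7451  -0.2542 125.9795]
time_s: 14.32
eef_pos: [0.5216, -0.0393, 0.3066]
eef_rot: [179.9, -27.9, -13.9]
force: [-0.7, -0.1, -1.1]
opening: 0.0136
grasp_force: 50.0
[-1.5706 -1.1446 84.9568] [-1.1174 -0.272  -0.6759] [ 0.379   1.9621 -0.0105]
```

```bash
python3 -m pendant '[[[0.0005,-0.0005,0.010,0,0,0],[0.0005,0,0.010,0,0,0],[0,0,0.008,0,0,0],[0,0,0.006,0,0,0],[0,0,0,0,0,0],[0,0,0,0,0,0]]]'
python3 - <<'E'
from h import *
g=save("wrist","w8");s=arm.sense();print(nose(s),G().T@s['force'],s['moment'],s["eef_rot"])
cv2.imwrite("pics/w8b.png",cv2.resize(g[110:240,190:320],None,fx=5,fy=4.6))
E
```

```text
time_s: 15.08
eef_pos: [0.5383, -0.0424, 0.2785]
eef_rot: [-180.0, -28.0, -13.9]
force: [-0.1, 0.4, -1.0]
opening: 0.0136
grasp_force: 50.0
[ 0.4857  0.2386 52.286 ] [-0.2832 -0.8955 -1.1381] [ 0.3366  1.9301 -0.048 ] [-179.9432  -27.9927  -13.8607]
```

View pics/w8b.png

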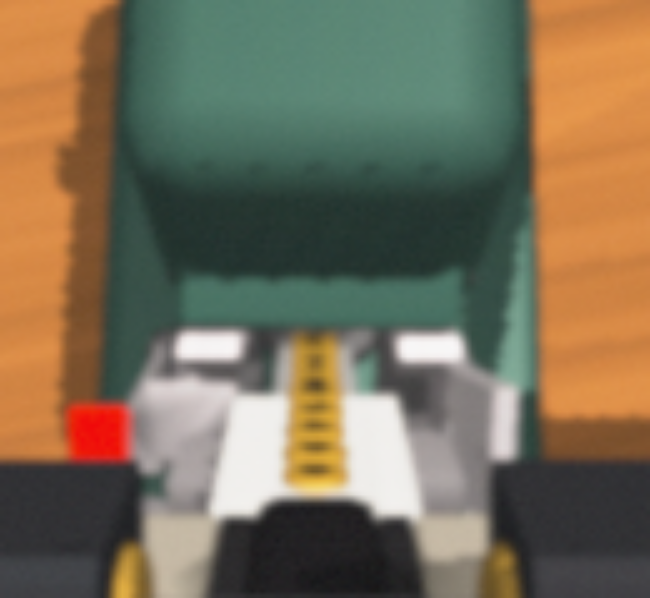

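The crop shows the lips' midpoint at 319.5 and the magazine's rail at 316, about 0.6 mm off and within the flare. The ears are entering between the catch and the right wall. That's my last view, so from here I'll press in stages by force and pose.

```bash
cat > st.py <<'E'
from h import *
s=arm.sense();print("nose",nose(s),"F guide",G().T@s['force'],"mom",s['moment'],"rot",s["eef_rot"],"op",s["opening"])
E
python3 -m pendant '[[[0,0.0003,0.004,0,0,0],[0,0,0.004,0,0,0],[0,0,0.004,0,0,0],[0,0,0,0,0,0]]]' >/dev/null; python3 st.py
python3 -m pendant '[[[0,0,0.004,0,0,0],[0,0,0.004,0,0,0],[0,0,0,0,0,0]]]'>/dev/null; python3 st.py
```

```text
nose [-0.2006 -0.4698 39.5789] F guide [-1.046   0.4485 -1.2934] mom [0.3651 1.9638 0.015 ] rot [-179.995   -27.927   -13.8562] op 0.013956170994033993
nose [-0.1615 -0.4265 31.616 ] F guide [-0.4128  0.4438 -1.8353] mom [0.3515 1.9111 0.03  ] rot [-179.9926  -27.9318  -13.852 ] op 0.013776946260708824
```

```bash
for i in 1; do python3 -m pendant '[[[0,0,0.004,0,0,0],[0,0,0,0,0,0]]]'>/dev/null; python3 st.py; done
python3 -m pendant '[[[0,0,0.004,0,0,0],[0,0,0,0,0,0]]]'>/dev/null; python3 st.py
python3 -m pendant '[[[0,0,0.003,0,0,0],[0,0,0,0,0,0]]]'>/dev/null; python3 st.py
```

```text
nose [-0.0166 -0.3531 27.7486] F guide [-0.6694  0.7259 -1.1298] mom [ 0.3413  1.9071 -0.0088] rot [-179.9827  -27.9471  -13.852 ] op 0.01383152296413012
nose [ 0.15   -0.6063 23.8909] F guide [-0.353  -2.3019 -0.3984] mom [-0.3963  1.7272 -0.3744] rot [-179.995   -27.9585  -13.8648] op 0.013976432090967102
nose [ 0.2434 -0.5625 21.0291] F guide [ 0.7021 -3.036   1.3685] mom [-0.8796  1.7964 -0.6899] rot [-179.9847  -27.9697  -13.8701] op 0.013976128289830678
```

```bash
for i in 1; do python3 -m pendant '[[[0,0,0.003,0,0,0],[0,0,0,0,0,0]]]'>/dev/null; python3 st.py; done
python3 -m pendant '[[[0,0,0.003,0,0,0],[0,0,0,0,0,0]]]'>/dev/null; python3 st.py
python3 -m pendant '[[[0,0,0.003,0,0,0],[0,0,0,0,0,0]]]'>/dev/null; python3 st.py
```

```text
nose [ 0.262  -0.4772 18.0089] F guide [ 0.5181 -4.1629  1.4942] mom [-1.1996  1.573  -0.7379] rot [-179.9739  -27.9698  -13.8771] op 0.013434726248618075
nose [-0.1851 -0.4001 14.6568] F guide [ 2.2811 -3.1078 -3.4583] mom [-1.2155  1.3027 -0.742 ] rot [-179.9792  -27.9318  -13.8647] op 0.014308795666752494
nose [-0.3739 -0.3655 11.5454] F guide [ 0.7565 -3.0815 -2.8018] mom [-1.104   1.6812 -0.7473] rot [-179.9865  -27.9192  -13.8514] op 0.013757139138609866
```

```bash
python3 -m pendant '[[[0,0,0.003,0,0,0],[0,0,0,0,0,0]]]'>/dev/null; python3 st.py
python3 -m pendant '[[[0,0,0.003,0,0,0],[0,0,0,0,0,0]]]'>/dev/null; python3 st.py
python3 -m pendant '[[[0,0,0.002,0,0,0],[0,0,0,0,0,0]]]'>/dev/null; python3 st.py
```

```text
nose [-0.1609 -0.2402  8.6598] F guide [-0.246  -3.3408 -3.7226] mom [-1.1119  1.7921 -0.7486] rot [-179.9716  -27.9368  -13.857 ] op 0.013804702832257449
nose [-0.1001 -0.2254  5.7073] F guide [ 1.0403 -4.0438 -3.9418] mom [-1.082   1.983  -0.7499] rot [-179.9715  -27.9423  -13.854 ] op 0.013737144854254268
nose [ 0.0201 -0.2543  3.875 ] F guide [-0.6916 -3.965  -1.6669] mom [-1.111   2.1791 -0.7795] rot [-179.9689  -27.9541  -13.8592] op 0.013933084007359096
```

```bash
python3 -m pendant '[[[0,0,0.002,0,0,0],[0,0,0,0,0,0]]]'>/dev/null; python3 st.py
python3 -m pendant '[[[0,0,0.002,0,0,0],[0,0,0,0,0,0]]]'>/dev/null; python3 st.py
python3 -m pendant '[[[0,0,0.002,0,0,0],[0,0,0,0,0,0]]]'>/dev/null; python3 st.py
```

```text
nose [ 0.0094 -0.2153  1.8832] F guide [-0.8581 -3.8593 -1.9028] mom [-1.1337  2.2889 -0.8413] rot [-179.9678  -27.9547  -13.8555] op 0.013577561878382547
nose [ 0.0053 -0.1987 -0.131 ] F guide [-1.3148 -3.4888 -1.7732] mom [-1.1172  2.3184 -0.79  ] rot [-179.9694  -27.9534  -13.853 ] op 0.01373712671430653
nose [ 0.0432 -0.1841 -2.1091] F guide [-0.3778 -3.8909 -0.0679] mom [-1.1134  2.3953 -0.8323] rot [-179.9637  -27.9559  -13.8598] op 0.013584822629140552
```

```bash
for i in 1; do python3 -m pendant '[[[0,0,0.003,0,0,0],[0,0,0,0,0,0]]]'>/dev/null; python3 st.py; done
python3 -m pendant '[[[0,0,0.003,0,0,0],[0,0,0,0,0,0]]]'>/dev/null; python3 st.py
python3 -m pendant '[[[0,0,0.002,0,0,0],[0,0,0,0,0,0]]]'>/dev/null; python3 st.py
python3 -m pendant '[[[0,0,0.002,0,0,0],[0,0,0,0,0,0]]]'>/dev/null; python3 st.py
```

```text
nose [ 0.0431 -0.1572 -5.1698] F guide [ 0.1306 -3.4807 -2.221 ] mom [-1.0477  2.2029 -0.7837] rot [-179.9658  -27.9539  -13.8538] op 0.014134116036787757
nose [ 0.0519 -0.1373 -8.1533] F guide [-0.2585 -4.4782 -2.4172] mom [-1.0118  2.3292 -0.8032] rot [-179.9632  -27.9549  -13.856 ] op 0.014164351858457882
nose [  0.0735   0.4646 -10.2809] F guide [-1.2436 -0.0228 -6.0864] mom [ 0.0513  2.1149 -0.2636] rot [-179.93    -27.9594  -13.8275] op 0.013956053441003941
nose [  0.2469   0.4576 -12.0851] F guide [-3.0351  0.6991 -2.7081] mom [0.8697 2.7609 0.0945] rot [-179.9255  -27.9774  -13.832 ] op 0.013833585138936797
```

The lateral force vanished at about −10, so the catch has snapped over. I'll press on to the ledge to confirm.

```bash
python3 -m pendant '[[[0,0,0.001,0,0,0],[0,0,0,0,0,0]]]'>/dev/null; python3 st.py
python3 -m pendant '[[[0,0,0.001,0,0,0],[0,0,0,0,0,0]]]'>/dev/null; python3 st.py
```

```text
nose [  0.545    0.4216 -12.505 ] F guide [-6.8446  0.4665  6.7323] mom [1.5075 4.2697 0.2032] rot [-179.9098  -28.0217  -13.8451] op 0.013717581361381567
nose [  1.1067   0.5015 -12.6793] F guide [-11.0523   2.4578  20.829 ] mom [2.11   5.9992 0.307 ] rot [-179.8815  -28.0941  -13.8549] op 0.013947776079818295
```

```bash
python3 -m pendant '[[[0,0,-0.002,0,0,0],[0,0,0,0,0,0]]]'>/dev/null; python3 st.py
python3 -m pendant '[[[0,0,-0.001,0,0,0],[0,0,0,0,0,0]]]'>/dev/null; python3 st.py
```

```text
nose [  0.5899   0.2954 -11.6819] F guide [-3.0801 -0.362   0.468 ] mom [0.7485 2.7768 0.0043] rot [-179.9257  -28.0085  -13.8494] op 0.013403774943198075
nose [  0.4372   0.0489 -10.9684] F guide [-1.7506  0.73   -2.0401] mom [0.5998 2.3446 0.0749] rot [-179.9518  -27.9815  -13.8521] op 0.014513822403413864
```

```bash
python3 -m pendant '[[[0,0,-0.001,0,0,0],[0,0,0,0,0,0]]]'>/dev/null; python3 st.py
python3 -m pendant '[[[0,0,-0.001,0,0,0],[0,0,0,0,0,0]]]'>/dev/null; python3 st.py
```

```text
nose [  0.1495   0.1285 -10.317 ] F guide [ 0.3761  0.1751 -9.2955] mom [0.3076 1.1945 0.0248] rot [-179.9524  -27.9489  -13.8508] op 0.013932191140185271
nose [-0.0892  0.7559 -9.9476] F guide [  3.3857   2.5983 -19.7412] mom [ 0.5448 -0.1148  0.2228] rot [-179.9307  -27.9137  -13.8196] op 0.0136627777099028
```

The tug met 20 N of resistance at about 2.5 mm of play, so the catch is latched. I'll push it home again, release and back off along the guide.

```bash
python3 -m pendant '[[[0,0,0.002,0,0,0],[0,0,0.002,0,0,0],[0,0,0,0,0,0],[0,0,0,0,0,0]]]'>/dev/null; python3 st.py
python3 -m pendant '[[[0,0,0,0,0,0],[0,0,0,0,0,0],[0,0,0,0,0,0],[0,0,0,0,0,0],[0,0,0,0,0,0]]]' 0.05
python3 -m pendant '[[[0,0,-0.01,0,0,0],[0,0,-0.02,0,0,0],[0,0,-0.03,0,0,0],[0,0,-0.04,0,0,0],[0,0,-0.03,0,0,0],[0,0,0,0,0,0]]]'
python3 - <<'E'
from h import *
s=arm.sense();print(s["joint_pos"])
save("wrist","w9");save("side","s9");save("top","t9")
T=cv2.imread("pics/t9.png");S=cv2.imread("pics/s9.png")
for n in("top0","side0"):pass
# brass tab location by wrist: cap yellow blob centroid in guide frame
g=cv2.imread("pics/w9.png");h=cv2.cvtColor(g,cv2.COLOR_BGR2HSV).astype(int);C=wcam("w9")
e=[proj(C,gp(0,0,z-.017)) for z in(.166,.12)];print("expect cap px",e)
m=(abs(h[...,0]-25)<7)&(h[...,1]>130)&(h[...,2]>120);u,v=e[0].astype(int);k=np.zeros_like(m);k[max(v-35,0):v+35,u-35:u+35]=1
n,l,st,c=cv2.connectedComponentsWithStats((m&k).astype(np.uint8));i=1+st[1:,4].argmax();print(st[i],c[i])
E
```

```text
nose [  0.576   -0.0964 -12.4868] F guide [-2.9918  0.6673  4.202 ] mom [0.8849 3.084  0.0416] rot [-179.9338  -28.0187  -13.8718] op 0.013543566138761608
time_s: 22.62
eef_pos: [0.5678, -0.0499, 0.2209]
eef_rot: [-180.0, -28.0, -13.9]
force: [0.2, 0.9, -0.4]
opening: 0.0492
grasp_force: 0.0
time_s: 23.38
eef_pos: [0.5086, -0.0343, 0.339]
eef_rot: [-179.7, -28.2, -13.9]
force: [0.9, 0.5, -0.4]
opening: 0.0501
grasp_force: 0.0
[ 31.2115 -15.8064 -40.4349  26.5892 -47.6236  29.9452]
expect cap px [array([254.8752, 198.2822]), array([254.8664, 186.5795])]
[246 187  16  31 462] [253.79  202.303]
```

The cap sits where expected with the gripper clear. Now the lever: I'll close the fingers and hover just in front of the grip to measure it.

```bash
python3 -c "
from h import *
rows([.52,-.193,.36],[180,0,YAW],6)"
```

```text
[0.0092, 0.0251, 0.0002] [-0.01, -4.66, 0.01]
[0.0092, 0.025, -0.0006] 
[0.0091, 0.025, -0.0013] 
[0.009, 0.025, -0.002] 
[0.0088, 0.025, -0.0028] 
[0.0085, 0.025, -0.0035]
```

```bash
python3 -m pendant '[[[0.009,0.025,0,0,-4.7,0],[0.009,0.025,-0.0006,0,-4.7,0],[0.009,0.025,-0.0013,0,-4.7,0],[0.009,0.025,-0.002,0,-4.7,0],[0.009,0.025,-0.003,0,-4.7,0],[0.0085,0.025,-0.0035,0,-4.7,0],[0,0,0,0,0,0],[0,0,0,0,0,0]]]' 0.0 10
python3 - <<'E'
from h import *
g=save("wrist","w10");C=wcam("w10");T=cam("top")
u,v=proj(C,[.573,-.207,.278]).astype(int);print("expect",u,v)
k=np.zeros(g.shape[:2],bool);k[max(v-50,0):v+45,max(u-90,0):u+90]=1
m=(g.max(2)<60)&k
n,l,st,c=cv2.connectedComponentsWithStats(m.astype(np.uint8))
for i in range(1,n):
    if st[i,4]>80:
        y,x=np.where(l==i);r=cv2.minAreaRect(np.c_[x,y].astype(np.float32));P=np.array([onz(C,q,.278) for q in cv2.boxPoints(r)]);print(st[i],np.round(r[0],1),np.round(r[1],1),r[2],"\n",P.mean(0),[np.linalg.norm(P[j]-P[j-1]) for j in(0,1)])
E
```

```text
time_s: 24.52
eef_pos: [0.52, -0.1929, 0.3591]
eef_rot: [-180.0, 0.3, -13.9]
force: [0.9, 0.5, 0.2]
opening: 0.0005
grasp_force: 0.0
expect 254 131
[ 181  115  113   30 1821] [237.  129.5] [ 29. 112.] 90.0 
 [ 0.5777 -0.1947  0.278 ] [np.float64(0.020990722411747504), np.float64(0.08163353667452984)]
```

The bar measures 21 × 82 mm at (0.578,−0.195), matching the grip. Next I'll move above it, a little towards its outer end.

```bash
python3 -m pendant '[[[0.028,0,0,0,0,0],[0.0284,0,0.01,0,0,0],[0,0,0.02,0,0,0],[0,0,0.018,0,0,0],[0,0,0,0,0,0]]]'
python3 -m pendant '[[[0,0,0.006,0,0,0],[0,0,0.006,0,0,0],[0,0,0.003,0,0,0],[0,0,0,0,0,0]]]'
```

```text
time_s: 25.2
eef_pos: [0.5738, -0.2051, 0.3115]
eef_rot: [-180.0, 0.3, -13.8]
force: [-0.2, 0.6, 0.6]
opening: 0.0006
grasp_force: 0.0
time_s: 25.7
eef_pos: [0.5748, -0.2062, 0.2978]
eef_rot: [-180.0, 0.2, -13.8]
force: [0.4, -1.0, 0.3]
opening: 0.0003
grasp_force: 0.1
```

```bash
python3 -m pendant '[[[-0.0057,0,0.0080,0,0,0],[-0.0052,0,0.0078,0,0,0],[-0.0046,0,0.0082,0,0,0],[0,0,0,0,0,0]]]'
python3 -m pendant '[[[-0.0039,0,0.0085,0,0,0],[-0.0033,0,0.0087,0,0,0],[-0.0027,0,0.009,0,0,0],[-0.0019,0,0.0092,0,0,0],[0,0,0,0,0,0]]]'
python3 -m pendant '[[[-0.0013,0,0.0093,0,0,0],[-0.0006,0,0.0094,0,0,0],[0,0,0.006,0,0,0],[0,0,0,0,0,0]]]'
```

```text
time_s: 26.2
eef_pos: [0.558, -0.202, 0.2744]
eef_rot: [-180.0, 0.3, -13.8]
force: [-7.5, 5.6, 11.5]
opening: 0.0002
grasp_force: 5.8
time_s: 26.82
eef_pos: [0.5461, -0.1996, 0.2384]
eef_rot: [180.0, 0.4, -13.8]
force: [-7.4, 2.2, 9.2]
opening: 0.0003
grasp_force: 4.5
time_s: 27.32
eef_pos: [0.5443, -0.1993, 0.2136]
eef_rot: [180.0, 0.4, -13.9]
force: [-8.2, 1.5, 9.3]
opening: 0.0005
grasp_force: 4.3
```

```bash
for i in 1; do python3 -m pendant '[[[0,0,0.003,0,0,0],[0,0,0,0,0,0]]]'|grep -E "pos|force:"; done
python3 -m pendant '[[[0,0,0.0015,0,0,0],[0,0,0,0,0,0]]]'|grep -E "pos|force:"
python3 -m pendant '[[[0,0,0.0015,0,0,0],[0,0,0,0,0,0]]]'|grep -E "pos|force:"
```

```text
eef_pos: [0.5445, -0.1993, 0.211]
force: [-7.7, 1.8, 9.1]
grasp_force: 4.3
eef_pos: [0.5446, -0.1994, 0.2104]
force: [-7.9, 2.3, 13.4]
grasp_force: 6.5
eef_pos: [0.5446, -0.1994, 0.21]
force: [-10.6, 4.2, 20.8]
grasp_force: 10.2
```

The force is climbing with no travel, so the lever is on its stop. A touch more, then I'll ride it back up.

```bash
python3 -m pendant '[[[0,0,0.0006,0,0,0],[0,0,0,0,0,0],[0,0,0,0,0,0]]]'|grep -E "pos|force:"
python3 -m pendant '[[[0,0,-0.006,0,0,0],[0,0,-0.006,0,0,0],[0.0006,0,-0.0094,0,0,0],[0.0013,0,-0.0093,0,0,0],[0.0019,0,-0.0092,0,0,0],[0.0027,0,-0.009,0,0,0],[0.0033,0,-0.0087,0,0,0],[0.0039,0,-0.0085,0,0,0],[0.0046,0,-0.0082,0,0,0],[0.0052,0,-0.0078,0,0,0],[0.0057,0,-0.0074,0,0,0],[0,0,-0.01,0,0,0],[0,0,-0.03,0,0,0],[0,0,-0.04,0,0,0],[0,0,0,0,0,0],[0,0,0,0,0,0]]]'
python3 -c "
from h import *
rows([.52,-.193,.36],[180,0,YAW],3)"
```

```text
eef_pos: [0.5446, -0.1995, 0.2099]
force: [-13.3, 5.8, 22.7]
grasp_force: 11.7
time_s: 30.45
eef_pos: [0.5742, -0.2059, 0.3754]
eef_rot: [-179.9, 0.4, -13.8]
force: [0.4, -0.6, -1.1]
opening: 0.0007
grasp_force: 0.0
[-0.0185, 0.0002, 0.0052] [-0.02, 0.12, 0.02]
[-0.0186, 0.0002, 0.0052] 
[-0.0186, 0.0002, 0.0052]
```

Now back to the earlier hover pose to check that the lever is back at rest and the magazine is still seated.

```bash
python3 -m pendant '[[[-0.0185,0,0.005,0,0,0],[-0.0185,0,0.005,0,0,0],[-0.0185,0,0.0052,0,0,0],[0,0,0,0,0,0],[0,0,0,0,0,0]]]'
python3 - <<'E'
from h import *
g=save("wrist","w11");C=wcam("w11")
m=(g.max(2)<60);k=np.zeros_like(m);k[81:176,164:344]=1
n,l,st,c=cv2.connectedComponentsWithStats((m&k).astype(np.uint8));i=1+st[1:,4].argmax();y,x=np.where(l==i);r=cv2.minAreaRect(np.c_[x,y].astype(np.float32))
P=np.array([onz(C,q,.278) for q in cv2.boxPoints(r)]);print(st[i],P.mean(0))
# fixed views: what changed between earlier and now
for n in("top","side"):
    b=save(n,n+"1").astype(int);a=cv2.imread(f"pics/{n}0.png").astype(int)
    if n=="side":
        z=cv2.imread("pics/s9.png").astype(int);S=cam("side")
        for nm,p in(("cap",gp(0,0,.166-.0125)),("grip",[.5777,-.1947,.276])):
            u,v=proj(S,p).astype(int);print(nm,u,v,"diff s9->now",abs(z-b)[v-8:v+8,u-8:u+8].mean())
    C2=cam(n)
    for nm,p in dict(red=[.5165,.2035,.165],steel=[.581,.195,.165]).items():
        u,v=proj(C2,p).astype(int);print(n,nm,(u,v),abs(a-b)[v-7:v+8,u-7:u+8].mean())
E
```

```text
time_s: 31.08
eef_pos: [0.5211, -0.193, 0.3608]
eef_rot: [-180.0, 0.3, -13.8]
force: [-0.2, 0.4, 0.5]
opening: 0.0005
grasp_force: 0.0
[ 182  116  112   30 1758] [ 0.578  -0.1948  0.278 ]
top red (np.int64(192), np.int64(214)) 11.644444444444444
top steel (np.int64(194), np.int64(196)) 16.50814814814815
cap 267 164 diff s9->now 11.62890625
grip 274 135 diff s9->now 45.674479166666664
side red (np.int64(250), np.int64(235)) 32.87111111111111
side steel (np.int64(231), np.int64(228)) 10.42962962962963
```

```bash
python3 -m pendant '[[[-0.027,-0.0246,-0.0015,0,0,0],[0,-0.0246,-0.0015,0,0,0],[0,-0.0246,-0.0015,0,0,0],[0,-0.0246,-0.0015,0,0,0],[0,-0.0246,-0.0015,0,0,0],[0,-0.0246,-0.0015,0,0,0],[0,0,0,0,0,0],[0,0,0,0,0,0]]]'
python3 - <<'E'
from h import *
save("wrist","w12");save("top","top2");save("side","side2")
def red(f,x0,x1,y0,y1,thr=140):
    h=cv2.cvtColor(cv2.imread(f"pics/{f}.png"),cv2.COLOR_BGR2HSV).astype(int);m=((h[...,0]<6)|(h[...,0]>174))&(h[...,1]>thr)&(h[...,2]>70)
    k=np.zeros_like(m);k[y0:y1,x0:x1]=1;n,l,st,c=cv2.connectedComponentsWithStats((m&k).astype(np.uint8))
    return [(int(st[i,4]),np.round(c[i],1)) for i in range(1,n) if st[i,4]>4]
C=wcam("w12");u,v=proj(C,[.5823,-.0172,.203]);print("tab rest expected",u,v,red("w12",int(u)-30,int(u)+30,max(int(v)-30,0),int(v)+30))
C4=wcam("w4");u,v=proj(C4,[.5823,-.0172,.203]);print("in w4",u,v,red("w4",int(u)-30,int(u)+30,int(v)-30,int(v)+30))
for f in("side0","s9","side1","side2"):print(f,red(f,225,290,170,260))
for f in("top0","t9","top2"):print(f,red(f,180,270,180,225))
h=cv2.cvtColor(cv2.imread("pics/w12.png"),cv2.COLOR_BGR2HSV).astype(int);e=proj(C,gp(0,0,.166-.0125));u,v=e.astype(int)
m=(abs(h[...,0]-25)<8)&(h[...,1]>130)&(h[...,2]>120);k=np.zeros_like(m);k[v-35:v+35,u-30:u+30]=1
n,l,st,c=cv2.connectedComponentsWithStats((m&k).astype(np.uint8));i=1+st[1:,4].argmax();print("cap expect",e,"seen",c[i],st[i])
E
```

```text
time_s: 32.22
eef_pos: [0.5303, -0.0434, 0.3702]
eef_rot: [-180.0, 0.3, -13.8]
force: [-0.0, -0.1, -0.1]
opening: 0.0007
grasp_force: 0.0
tab rest expected 216.33580079204054 137.97743986366714 [(96, array([216.5, 137.8]))]
in w4 215.67824043778893 138.5013615575625 [(96, array([215.8, 137.9]))]
side0 [(10, array([256.5, 179. ])), (37, array([250.7, 234.5]))]
s9 [(7, array([256., 179.])), (38, array([250.6, 234.5]))]
side1 [(5, array([256.2, 178.8])), (45, array([250.8, 234.5]))]
side2 [(7, array([256., 179.])), (34, array([250.7, 234.8]))]
top0 [(11, array([254.2, 194.1])), (20, array([193.2, 214.8]))]
t9 [(11, array([254.2, 194.1])), (20, array([193.2, 214.8]))]
top2 []
cap expect [250.074  166.2634] seen [253.6995 179.8145] [ 220  151   60   50 2216]
```

The catch tab is back at its rest pixel, the lever is back at rest and the red magazine hasn't moved. The gripper is clear, so I'm handing in.

```bash
python3 -c "
from rig import arm
print(arm.finish_job())"
```

```text
the job is handed in; nothing more can be done
None
```

The brass magazine is fully home and latched in the press guide (it resisted a 20 N tug), the lever was pulled to its stop and is back at rest, the red magazine and rack stayed where they were, and the job was handed in at about 32 s; I have no clean after-check of the steel magazine or the loose bench items, though nothing touched them.

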